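# Hang the second tape roll on the rack's hook

### The job

Hang the spare tape roll on the rack's hook, in front of the roll that already hangs there and without disturbing that one, and let go of it. Then, by pushing the spare roll from the front, slide both rolls back along the hook until they come up against the sprung pad, press them home gently with about 8 N (never 15 N), and back off so that both are left hanging side by side, touching or nearly. Keep the gripper off the roll that was already hanging, don't lean on the hook, and leave everything else where it is.

Things in the scene. Friction and masses are not known exactly. Their poses are not given: they have to be found in the camera images.
- rack: bench rack, fixed, on the left: plywood foot 260 x 90 x 14 mm, green post 160 mm high (x = +126 mm), one level round steel arm (the hook), 12 mm thick, centre line 140 mm above the bench, from the post to x = -112 mm, where the tip turns up to 17 mm above the centre line. Origin: on the bench, 120 mm from the foot's front edge, under the arm; x along the arm from tip to post, z up
- hook_tip (a point): on the arm's centre line at its front end; axes as the rack's. Far down the arm a black rubber pad, 84 mm across, stands on a stiff spring (2.5 N per mm, 16 mm travel). It is clamped in a new place each time, not measured: face 140 to 190 mm from the tip, 6 to 62 mm behind the hanging roll: find it by feel. Rolls slide with about 1 N friction each
- hung_centre (a point): centre of the tape roll that hangs on the arm already (pale beige ring, 101 mm outside, 36 mm wide along its axis, 0.08 to 0.17 kg, loose). Its z axis is the roll's axis, along the arm. A hanging roll's centre is 37 mm below the arm's top, its rim 13 mm above it. The front face is at least 92 mm from the tip
- spare_centre (a point): centre of the spare tape roll (like the other: 101 mm outside, 36 mm wide, octagonal hole 70 to 76 mm across, wall 13 mm). Its z axis is the roll's axis. It stands on its rim in the cradle, top 117 mm above the bench. Grip it from above across its width, on the wall over the hole, finger tips at most 10 mm below its top, else they land on the arm when it is hung
- cradle: low wooden V-block, fixed, 70 x 100 mm, 45 mm high, at the right of the bench, in which the spare roll stands; origin: centre of its underside; x is the direction of the roll's axis
- mug: blue-grey mug, 81 x 111 x 90 mm, loose bystander; origin under its centre
- block_plane: block plane, 46 x 160 x 51 mm, loose bystander; origin under its centre, long along its y
- screw_jar: jar with a beige lid, 63 x 66 x 85 mm, loose bystander; origin under its centre
- glue: yellow glue bottle, 63 mm across, 190 mm high, loose bystander; origin under its centre
- sanding_block: cork sanding block, 62 x 111 x 35 mm, loose bystander; origin under its centre, long along its y
- spare_roll: the spare tape roll as a whole; origin at the centre of its front face, 18 mm from spare_centre along -z of the roll. Pushed from the front it slides back freely if pushed level with the arm on both sides of it (two finger tips astride the arm, 40 to 55 mm apart); pushed off-centre it binds on the arm
- hung_roll: the hanging tape roll as a whole; origin at the centre of its front face, 18 mm from hung_centre along -z of the roll

How it is judged:
On the way, in this order (a step that is already met when the one before it is completed fails the run):
1. the spare roll hangs on the hook in front of the other, let go, and the other roll has not been shifted by more than 8 mm (x of spare_centre in the frame of rack between -0.098 and 0.08 m and y of spare_centre in the frame of rack between -0.015 and 0.015 m and z of spare_centre in the frame of rack between 0.104 and 0.117 m and angle between the z axis of spare_centre and the x axis of rack, either way round below 0.25 rad and contact force between the fingers and spare_roll below 0.1 N and distance of hung_centre from where it was at the start of the episode below 0.008 m), for 0.2 s.
2. the spare roll is pressed back against the other one with at least 4 N for 0.3 s (only the sprung pad gives such resistance) (contact force between spare_roll and hung_roll above 4 N), for 0.3 s.
At the end, for the whole second after the job is handed in: both rolls hang at rest on the hook's arm (axes within 0.25 rad of the arm, centres 29 to 42 mm below the top of the arm and within 15 mm of it sideways), the spare in front, with a gap of no more than about 8 mm between them (x of spare_centre in the frame of rack between -0.098 and 0.08 m and y of spare_centre in the frame of rack between -0.015 and 0.015 m and z of spare_centre in the frame of rack between 0.104 and 0.117 m and angle between the z axis of each of spare_centre, hung_centre and the x axis of rack, either way round below 0.25 rad and x of hung_centre in the frame of rack between -0.098 and 0.08 m and y of hung_centre in the frame of rack between -0.015 and 0.015 m and z of hung_centre in the frame of rack between 0.104 and 0.117 m and distance between spare_centre and hung_centre below 0.044 m and linear speed of each of spare_roll, hung_roll below 0.03 m/s); the robot touches nothing.
It fails at once if the gripper or arm presses on the roll that already hung there (over 1 N) (contact force between any of the fingers, the arm and hung_roll above 1 N).
It fails at once if the rolls are pressed together with more than 15 N (contact force between spare_roll and hung_roll above 15 N).
It fails at once if the spare roll is borne on the rack with more than 20 N (contact force between spare_roll and rack above 20 N).
It fails at once if the roll that already hung there is lifted or knocked off the hook (z of hung_centre in the frame of rack above 0.125 m or z of hung_centre in the frame of rack below 0.095 m).
It fails at once if a bystander (mug, block plane, jar, glue bottle or sanding block) is shifted by more than 20 mm (distance of any of mug, block_plane, screw_jar, glue, sanding_block from where it was at the start of the episode above 0.02 m).
It also fails if it takes over 70 s, if anything falls off the work surface, if the arm or the gripper's body presses on something with over 40 N, if the wrist force passes 120 N, or if a joint passes its speed limit or range.

### The arm

A 7-joint arm with a two-finger parallel gripper is mounted at the origin on a cart in front of the work surface, level with it; the furniture and walls round the work are solid. World frame = base frame: x ahead of the robot, y to its left, z up, the work surface at z = 0. Lengths are in m, angles in rad, forces in N, time in s.
With the tool pointing down it reaches from about 0.425 to 0.875 m from the base axis. Payload 4.7 kg.
Tool frame: the origin (TCP) lies between the finger pads; the fingertips stand 11 mm ahead of it and the grasp point (between the pads) lies 8 mm behind it; z points along the fingers, y is the line along which they close (so a half turn about z gives the same grasp; the last joint's range is limited). The gripper opens to 85 mm and grips with 20 to 120 N. Pads are 22 mm wide; open, the fingers measure 114 mm over their backs; the gripper's body (76 mm by 85 mm) begins 54 mm behind the grasp point. The pads swing forward as they close: fully open they stand 13 mm farther back than shut.
Start: joints at [1.317, 0.321, -0.07, 1.45, 0.023, 1.371, -0.057], TCP at [0.172, -0.627, 0.242] pointing down, gripper open.
Joint ranges: [-2.86, 2.86], [-0.3, 2.09], [-1.38, 1.24], [0.06, 2.45], [-1.56, 4.7], [0.09, 2.05], [-2.69, 2.69]. Speed limits (rad/s): [2.57, 2.57, 3.14, 3.14, 3.14, 3.14, 3.14].

### API

Orientations are given as a unit quaternion [w, x, y, z].
In Python, from station import observe, grab_frame, camera_info, close_job gives the robot as it stands.
- The arm moves only by the tool step_arm, never from a script. Its argument "rows" is a list of rows, each a list of 7 numbers: the shift along the world's x, y, z in parts of the range, where 1.0 means 0.8 m, then the turn, a rotation vector about the world's x, y, z in fractions of the full range, 1 being 4 rad, then the finger opening in m, from 0 to 0.0854. In form: [[tx, ty, tz, wx, wy, wz, fingers], ...]. A call has 1 to 12 rows; each row is the pose to reach, as a shift and turn from the pose commanded when the call began; what a row does not reach only later rows make up. A row lasts 1/10 s, in which the tool goes at most 50 mm and 8.59 degrees, less where a joint would pass 70% of its speed; a pose out of reach is approached as far as the arm can. Shift and turn numbers lie between -1 and 1, and a call with a number outside is refused. A call with a gripper value outside its range is refused whole. The fingers move at their own pace and stop on an object; "newtons" is the grip in N (left out, the last holds). Time passes only in rows, so rows that repeat a pose let the fingers close. It gives the time, the measured TCP pose, the force, the opening and the grip force at its end, in the units of the state.
- observe(): the state, without advancing time (a new reading comes with each control period).
- grab_frame(name): name is "scene" or "side" or "wrist"; returns the picture (400x640x3 uint8, blue, green, red); there is no depth.
- camera_info(name): a dict with "mtx" (3x3 intrinsics, pixels), "D" ([k1, k2, p1, p2, k3] as OpenCV has them; the pictures are not rectified), "pose" (4x4, takes a point from camera to world coordinates); the wrist camera has in their place "mount" (4x4, takes a point from camera to tool coordinates, whose origin is the TCP and whose axes are the flange's). Camera axes: x right, y down, z forward; pixel columns grow to the right and rows downward; lengths in m; the calibration is good to about 2 mm. A picture is of the moment at which its call begins: read the wrist's pose just before it. camera_info takes no time and is no camera call.
- close_job(): hands the job in; it is judged then, once.
The state is a dict: "t": time; "joints": joint angles; "joint_velocities": joint speeds; "joint_efforts": joint torques, N m; "ee_pos": TCP position; "orientation": TCP orientation; "contact_force": force on the tool from outside, world axes, zero at the start; "ft_torque": the same for the moment, N m; "finger_gap": opening from 0.0 (shut) to 1.0 (fully open); "grasp_force": force on a finger pad.
Only numpy, scipy, OpenCV 4.12 (cv2) and the standard library are available. Lean on these libraries where they do the work, as an engineer would, in place of code of your own. Each camera call takes 0.05 s, during which the arm holds its last target. There are 200 camera calls.

## Working session

There is one attempt and no reset: what is moved stays moved. The work goes in short steps, Python scripts to look and compute and a tool call to move; the robot and the scene stay as the last step left them, time stands still between calls to the robot, and variables do not carry over. Pictures are saved under pics/ and viewed, at most 10 in all, crops included, and the job is handed in when it is done.

Besides the shell and the picture viewer there is one more tool, called after ">>>" by a JSON object that holds its "op" and its "data". step_arm: Moves the arm, as the interface text tells. Its arguments: {"type":"object","properties":{"rows":{"type":"array","items":{"type":"array","items":{"type":"number"}}},"newtons":{"type":"number"}},"required":["rows"]}

```bash
mkdir -p pics; cat > h.py <<'E'
import numpy as np,cv2
from station import observe,grab_frame,camera_info
def save(n,f):
    im=grab_frame(n);cv2.imwrite(f'pics/{f}.png',im);return im
def ray(n,uv):
    c=camera_info(n);p=cv2.undistortPoints(np.array([[uv]],float),np.array(c['mtx']),np.array(c['D']))[0,0]
    T=np.array(c['pose']);d=T[:3,:3]@np.array([p[0],p[1],1]);return T[:3,3],d/np.linalg.norm(d)
def onz(n,uv,z):
    o,d=ray(n,uv);return o+d*(z-o[2])/d[2]
def tri(uv1,uv2,a='scene',b='side'):
    (o1,d1),(o2,d2)=ray(a,uv1),ray(b,uv2)
    s=np.linalg.lstsq(np.c_[d1,-d2],o2-o1,rcond=None)[0]
    p,q=o1+s[0]*d1,o2+s[1]*d2;return (p+q)/2,np.linalg.norm(p-q)
def proj(n,P):
    c=camera_info(n);T=np.linalg.inv(np.array(c['pose']))
    return cv2.projectPoints(np.atleast_2d(P).astype(float),cv2.Rodrigues(T[:3,:3])[0],T[:3,3],np.array(c['mtx']),np.array(c['D']))[0][:,0]
E
python3 - <<'E'
from h import *
np.set_printoptions(precision=3,suppress=True)
print(observe())
for n in('scene','side'):
    save(n,n); print(camera_info(n))
print(camera_info('wrist'))
E
```

```text
{'t': 0.0, 'joints': array([ 1.317,  0.322, -0.07 ,  1.452,  0.023,  1.371, -0.057]), 'joint_velocities': array([ 0.001,  0.   ,  0.   , -0.001, -0.   ,  0.001,  0.002]), 'joint_efforts': array([  0.   , -49.358,  -0.382, -31.434,   0.013,   0.011,  -0.   ]), 'ee_pos': array([ 0.172, -0.626,  0.241]), 'orientation': array([-0.001,  0.991,  0.134, -0.   ]), 'contact_force': array([ 0.215, -0.06 ,  0.456]), 'ft_torque': array([-0.032,  0.013,  0.004]), 'grasp_force': 0.0, 'finger_gap': 0.9990290586114601}
{'mtx': array([[384.708,   0.   , 321.921],
       [  0.   , 384.708, 199.355],
       [  0.   ,   0.   ,   1.   ]]), 'D': array([-0.085,  0.   ,  0.   ,  0.   ,  0.   ]), 'pose': array([[-0.559, -0.621,  0.549, -0.157],
       [-0.829,  0.416, -0.373,  0.487],
       [ 0.004, -0.664, -0.748,  1.133],
       [ 0.   ,  0.   ,  0.   ,  1.   ]])}
{'mtx': array([[481.127,   0.   , 328.371],
       [  0.   , 481.127, 196.86 ],
       [  0.   ,   0.   ,   1.   ]]), 'D': array([0.016, 0.   , 0.   , 0.   , 0.   ]), 'pose': array([[ 0.999, -0.025,  0.026,  0.529],
       [-0.034, -0.433,  0.901, -1.443],
       [-0.011, -0.901, -0.433,  0.822],
       [ 0.   ,  0.   ,  0.   ,  1.   ]])}
{'mtx': array([[314.362,   0.   , 317.527],
       [  0.   , 314.362, 196.489],
       [  0.   ,   0.   ,   1.   ]]), 'D': array([0., 0., 0., 0., 0.]), 'mount': array([[ 0.001, -0.956, -0.294,  0.076],
       [ 1.   ,  0.001,  0.001, -0.001],
       [-0.   , -0.294,  0.956, -0.131],
       [ 0.   ,  0.   ,  0.   ,  1.   ]])}
```

View pics/scene.png

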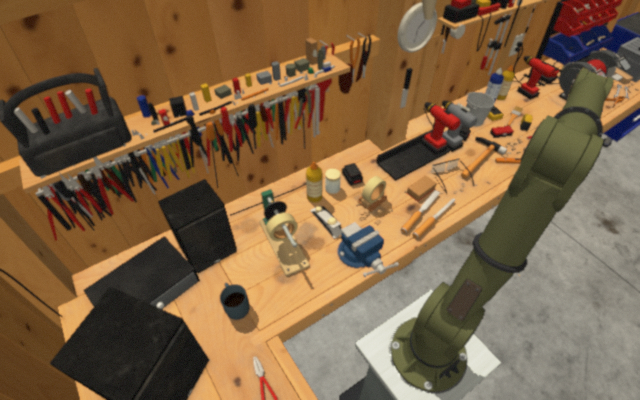

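View pics/side.png

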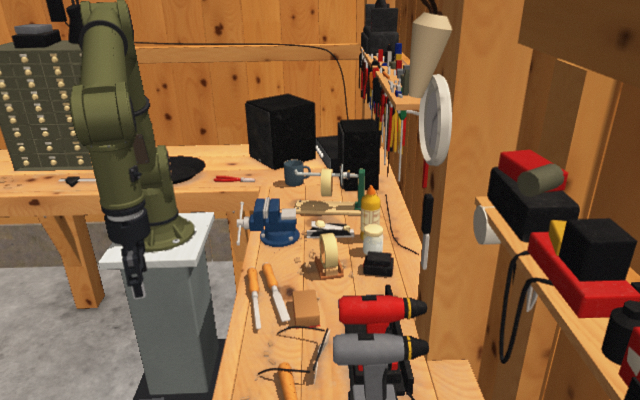

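The scene view shows the rack with the hanging roll near (283,228) and the spare in its cradle near (373,192). In the side view they are near (327,183) and (328,253). A vise stands in front, between the two. I'll enlarge both views.

```bash
python3 - <<'E'
import cv2
a=cv2.imread('pics/scene.png')[155:305,210:410]
b=cv2.imread('pics/side.png')[150:290,270:410]
cv2.imwrite('pics/sc.png',cv2.resize(a,None,fx=4,fy=4,interpolation=cv2.INTER_CUBIC))
cv2.imwrite('pics/sd.png',cv2.resize(b,None,fx=4.28,fy=4.28,interpolation=cv2.INTER_CUBIC))
E
```

```text
(no output)
```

View pics/sc.png

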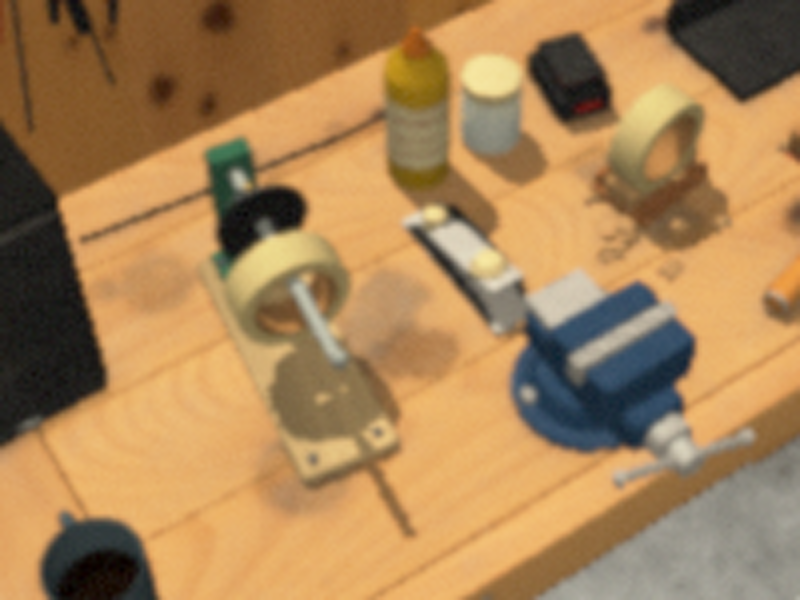

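View pics/sd.png

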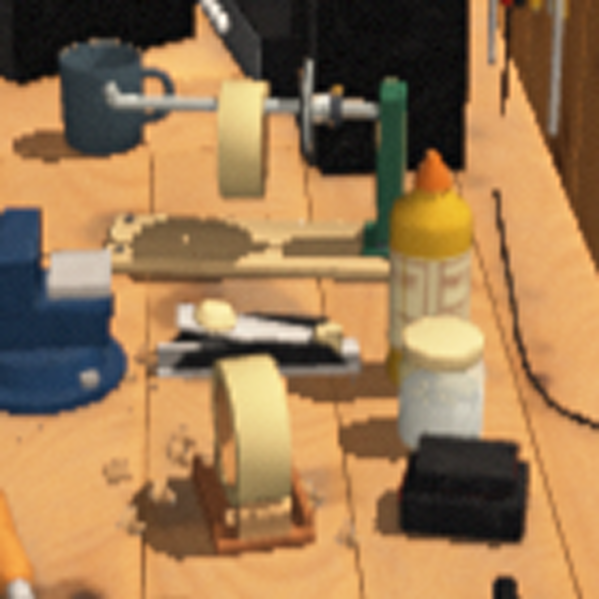

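Both crops are clear. In the scene crop the arm tip is at (342,355), the post top at (230,147), the hung roll's front face is centred near (300,290), and the spare is near (657,135). In the side crop the tip is at (112,92), the arm's line runs (140,101) to (370,110), the hung roll spans x 219–268, the pad face is at x≈303, and the spare's top edge runs (215,362)–(278,358). Now I'll turn these into positions.

```bash
python3 - <<'E'
from h import *
np.set_printoptions(precision=4,suppress=True)
S=lambda x,y:(210+(x+.5)/4-.5,155+(y+.5)/4-.5)
D=lambda x,y:(270+(x+.5)/4.28-.5,150+(y+.5)/4.28-.5)
print('tiptop',tri(S(343,353),D(112,90)))
print('post top c',tri(S(230,147),D(392,83)), onz('side',D(392,83),.16),onz('scene',S(230,147),.16))
for p in((308,482),(398,440),(353,461)): print('foot front',onz('scene',S(*p),.014))
for p in((112,268),(118,214),(108,240)): print('foot side',onz('side',D(*p),.010))
for p in((140,101),(200,104),(290,106),(370,110)): print('arm',onz('side',D(*p),.140))
for p in((342,355),(300,288)): print('armS',onz('scene',S(*p),.140))
for p in((219,86),(268,86),(303,105)): print('hung/pad',onz('side',D(*p),.155))
for p in((215,362),(278,358),(247,358)): print('spare top',onz('side',D(*p),.117))
for p in((640,100),(698,96),(668,95)): print('spare topS',onz('scene',S(*p),.117))
for p in((228,548),(314,536)): print('cradle near',onz('side',D(*p),.0))
for p in((160,372),(357,365)): print('plane',onz('side',D(*p),.0))
print('glue',onz('side',D(395,380),0),'vise jaw', tri(S(585,275),D(50,255)),tri(S(640,285),D(20,212)))
print('jar',tri(S(490,75),D(443,335)))
E
```

```text
tiptop (array([0.4584, 0.168 , 0.155 ]), np.float64(0.001813051803368659))
post top c (array([0.6912, 0.14  , 0.1657]), np.float64(0.005038887417578474)) [0.695  0.1579 0.16  ] [0.6929 0.1381 0.16  ]
foot front [0.4506 0.2141 0.014 ]
foot front [0.4434 0.1299 0.014 ]
foot front [0.4471 0.1724 0.014 ]
foot side [0.4545 0.1224 0.01  ]
foot side [0.457  0.2277 0.01  ]
foot side [0.4495 0.176  0.01  ]
arm [0.4821 0.1794 0.14  ]
arm [0.5331 0.1698 0.14  ]
arm [0.6091 0.1608 0.14  ]
arm [0.6759 0.1481 0.14  ]
armS [0.4655 0.1646 0.14  ]
armS [0.5411 0.1586 0.14  ]
hung/pad [0.5496 0.1724 0.155 ]
hung/pad [0.591  0.1699 0.155 ]
hung/pad [0.6182 0.127  0.155 ]
spare top [ 0.5382 -0.2267  0.117 ]
spare top [ 0.5813 -0.2236  0.117 ]
spare top [ 0.5601 -0.2225  0.117 ]
spare topS [ 0.5717 -0.2216  0.117 ]
spare topS [ 0.5457 -0.27    0.117 ]
spare topS [ 0.5623 -0.2475  0.117 ]
cradle near [ 0.5439 -0.2776  0.    ]
cradle near [ 0.6034 -0.2664  0.    ]
plane [ 0.4961 -0.0381  0.    ]
plane [ 0.6517 -0.0355  0.    ]
glue [ 0.6794 -0.0602  0.    ] vise jaw (array([ 0.4251, -0.054 ,  0.1186]), np.float64(0.01854561588405326)) (array([ 0.3906, -0.0655,  0.1526]), np.float64(0.014588799137988806))
jar (array([ 0.7034, -0.1439,  0.0856]), np.float64(0.0027343604553381837))
```

Units first: shifts go in shares of 0.8 m and turns go in shares of 4 rad. So 0.392 m / 0.8 = 0.49, 0.32 m / 0.8 = 0.4, 0.15 rad / 4 = 0.0375.

>>> {"op": "step_arm", "data": {"rows": [[0.025,0.025,0.0625,0,0,0.0375,0.085],[0.075,0.0625,0.1,0,0,0.075,0.085],[0.125,0.1,0.1,0,0,0.1125,0.085],[0.175,0.1375,0.1,0,0,0.15,0.085],[0.2125,0.1875,0.1,0,0,0.1875,0.085],[0.2625,0.2375,0.1,0,0,0.225,0.085],[0.3125,0.275,0.1,0,0,0.2625,0.085],[0.35,0.325,0.1,0,0,0.3,0.085],[0.4,0.375,0.1,0,0,0.3375,0.085],[0.45,0.425,0.1,0,0,0.3625,0.085],[0.485,0.4688,0.1,0,0,0.3625,0.085],[0.485,0.49,0.1,0,0,0.3625,0.085]]}}

```text
t: 1.3
ee_pos: [0.5618, -0.2322, 0.3214]
orientation: [-0.001, 0.653, 0.758, 0.001]
contact_force: [0.4, -1.1, -0.7]
finger_gap: 0.992
grasp_force: 0.0
```

>>> {"op": "step_arm", "data": {"rows": [[0,0,0,0,0,0,0.085],[0,0,0,0,0,0,0.085],[0,0,0,0,0,0,0.085]]}}

```text
t: 1.6
ee_pos: [0.5592, -0.2365, 0.3219]
orientation: [-0.0, 0.654, 0.756, -0.001]
contact_force: [0.6, 0.1, 0.0]
finger_gap: 0.995
grasp_force: 0.0
```

```bash
cat >> h.py <<'E'
from scipy.spatial.transform import Rotation as R
def wcam(s):
    c=camera_info('wrist');T=np.eye(4);q=s['orientation'];T[:3,:3]=R.from_quat([q[1],q[2],q[3],q[0]]).as_matrix();T[:3,3]=s['ee_pos']
    return np.array(c['mtx']),T@np.array(c['mount'])
def wonz(cam,uv,z):
    K,T=cam;d=T[:3,:3]@np.linalg.inv(K)@np.array([uv[0],uv[1],1.]);return T[:3,3]+d*(z-T[2,3])/d[2]
E
python3 - <<'E'
from h import *
s=observe();print(s['t'],s['ee_pos'],s['orientation'],s['joints'],s['contact_force'])
save('wrist','w1'); K,T=wcam(s); print(T)
np.savez('w1.npz',K=K,T=T)
E
```

```text
1.6 [ 0.55918442 -0.23648922  0.3219104 ] [-1.40723184e-04  6.54083409e-01  7.56422171e-01 -6.10785789e-04] [ 0.80308846  0.24589028 -0.54611913  1.42057798  0.12797851  1.51102587
  0.40749707] [0.60673824 0.06546861 0.04697169]
[[ 0.98943498  0.13885056  0.04170063  0.54886066]
 [ 0.14497357 -0.94553004 -0.29147144 -0.16113393]
 [-0.00104178  0.29443753 -0.95567016  0.45295838]
 [ 0.          0.          0.          1.        ]]
```

View pics/w1.png

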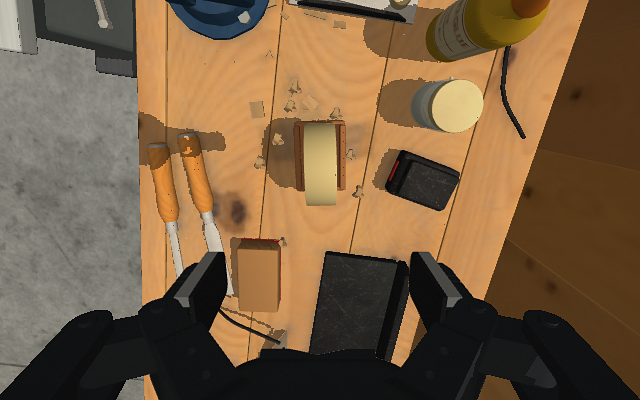

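The wrist view shows the spare from above: a pale beige strip with columns 304–337 and rows 122–206, in a brown cradle with columns 294–347 and rows 121–192. I'll fit its edges.

```bash
python3 - <<'E'
from h import *
np.set_printoptions(precision=4,suppress=True)
z=np.load('w1.npz');cam=(z['K'],z['T']);im=cv2.imread('pics/w1.png')
h=cv2.cvtColor(im,cv2.COLOR_BGR2HSV);print(h[165,320],h[200,320],h[140,270],h[190,298])
m=cv2.inRange(h,(20,40,120),(35,160,255));m[:, :290]=0;m[:,350:]=0;m[:110]=0;m[215:]=0
L,Rr=[],[]
for r in range(126,204,2):
    c=np.where(m[r])[0]
    if len(c)>10:L.append((c.min()-.5,r));Rr.append((c.max()+.5,r))
print(L[::6],Rr[::6])
# height of rim crest along view: use plane through top z=.117 for rows near crest
for z0 in(.117,):
    for r in(140,155,165,175,190):
        l=np.interp(r,[p[1] for p in L],[p[0] for p in L]);q=np.interp(r,[p[1] for p in Rr],[p[0] for p in Rr])
        a,b=wonz(cam,(l,r),z0),wonz(cam,(q,r),z0);print(r,a[:2],b[:2],(a+b)[:2]/2,np.linalg.norm(a-b))
rows=np.where(m.sum(1)>255*10)[0];print(rows.min(),rows.max())
# silhouette tangents -> centre in plane across the axis (cylinder radius .0505, centre z .0665)
K,T=cam;o=T[:3,3]
for hd in(.1,.15,.2):
    u=np.array([-np.sin(hd),np.cos(hd),0])
    ang=[]
    for r in(rows.min(),rows.max()+1):
        d=T[:3,:3]@np.linalg.inv(K)@np.array([320,r,1.]);ang.append(np.arctan2(d@u,-d[2]))
    mid=np.mean(ang);print(hd,ang,'centre along u at z=.0665:',o@u+np.tan(mid)*(o[2]-.0665),'u.y0',u, 'tan r',np.sin(abs(ang[0]-ang[1])/2)*(o[2]-.0665)/np.cos(mid))
# cradle corners at z=.045
for p in((294,121),(344,121),(296,192),(346,191)):print('cradle',wonz(cam,p,.045))
E
```

```text
[ 21 113 215] [ 21 110 167] [ 15 155 105] [ 12 173  90]
[(np.float64(315.5), 126), (np.float64(303.5), 138), (np.float64(303.5), 150), (np.float64(303.5), 162), (np.float64(304.5), 174), (np.float64(304.5), 186), (np.float64(305.5), 198)] [(np.float64(334.5), 126), (np.float64(335.5), 138), (np.float64(335.5), 150), (np.float64(335.5), 162), (np.float64(336.5), 174), (np.float64(336.5), 186), (np.float64(336.5), 198)]
140 [ 0.5397 -0.2038] [ 0.5733 -0.1989] [ 0.5565 -0.2013] 0.033907073178457696
155 [ 0.5418 -0.2196] [ 0.5764 -0.2146] [ 0.5591 -0.2171] 0.03492328185571568
165 [ 0.5433 -0.2304] [ 0.5782 -0.2253] [ 0.5607 -0.2279] 0.03525530155915456
175 [ 0.5458 -0.2413] [ 0.5805 -0.2362] [ 0.5632 -0.2388] 0.03504592115905365
190 [ 0.5481 -0.2582] [ 0.5833 -0.2531] [ 0.5657 -0.2557] 0.03555786496673064
126 204
0.1 [np.float64(-0.07790463623742577), np.float64(-0.3253217837557768)] centre along u at z=.0665: -0.2941118301827218 u.y0 [-0.0998  0.995   0.    ] tan r 0.048672232919592995
0.15 [np.float64(-0.0783152016423095), np.float64(-0.32595815718018023)] centre along u at z=.0665: -0.3205443182973379 u.y0 [-0.1494  0.9888  0.    ] tan r 0.0487216465286954
0.2 [np.float64(-0.078530802372183), np.float64(-0.32583615823736617)] centre along u at z=.0665: -0.34618164245989785 u.y0 [-0.1987  0.9801  0.    ] tan r 0.04865603248205429
cradle [ 0.5227 -0.1911  0.045 ]
cradle [ 0.5853 -0.1819  0.045 ]
cradle [ 0.5369 -0.2835  0.045 ]
cradle [ 0.6036 -0.2723  0.045 ]
```

Converted, -0.203 m / 0.8 = -0.2538, -0.16 m / 0.8 = -0.2, 0.015 rad / 4 = 0.0038.

>>> {"op": "step_arm", "data": {"rows": [[0.0025,0.0013,-0.05,0,0,0.0038,0.085],[0.0038,0.0019,-0.1,0,0,0.0038,0.085],[0.0038,0.0019,-0.15,0,0,0.0038,0.085],[0.0038,0.0019,-0.2,0,0,0.0038,0.07],[0.0038,0.0019,-0.2313,0,0,0.0038,0.06],[0.0038,0.0019,-0.2475,0,0,0.0038,0.055],[0.0038,0.0019,-0.2538,0,0,0.0038,0.05],[0.0038,0.0019,-0.2538,0,0,0.0038,0.046],[0.0038,0.0019,-0.2538,0,0,0.0038,0.046]]}}

```text
t: 2.55
ee_pos: [0.564, -0.234, 0.1211]
orientation: [0.001, 0.648, 0.762, 0.0]
contact_force: [1.1, 0.2, 0.0]
finger_gap: 0.542
grasp_force: 0.0
```

```bash
python3 - <<'E'
from h import *
s=observe();print(s['t'],s['ee_pos'],s['orientation'],s['contact_force'],s['finger_gap'])
im=save('wrist','w2')
a=save('scene','s2')[155:255,330:430];b=save('side','d2')[215:315,285:385]
cv2.imwrite('pics/c2.png',np.hstack([cv2.resize(x,(400,400),interpolation=cv2.INTER_CUBIC) for x in(a,b)]))
E
```

```text
2.55 [ 0.56399338 -0.23398535  0.12105875] [1.38670196e-03 6.47763731e-01 7.61839930e-01 3.83420998e-04] [1.05699831e+00 1.90471834e-01 2.90150457e-04] 0.541981207156139
```

View pics/c2.png

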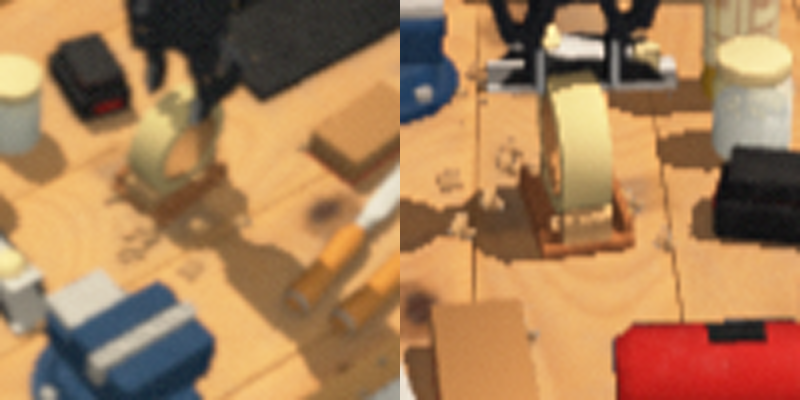

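The fingers stand either side of the spare's rim: in the side crop the tips are at (543,90) and (615,88), just below the rim top. I'll close the gripper.

Converted, -0.001 m / 0.8 = -0.0013.

>>> {"op": "step_arm", "data": {"rows": [[0,0,-0.0013,0,0,0,0.046],[0,0,-0.0013,0,0,0,0.03],[0,0,-0.0013,0,0,0,0.02],[0,0,-0.0013,0,0,0,0.02],[0,0,-0.0013,0,0,0,0.02],[0,0,-0.0013,0,0,0,0.02]], "newtons": 50}}

```text
t: 3.3
ee_pos: [0.5632, -0.2334, 0.119]
orientation: [0.0, 0.648, 0.762, 0.0]
contact_force: [-1.1, 0.7, 6.3]
finger_gap: 0.398
grasp_force: 50.1
```

Converted, 0.28 m / 0.8 = 0.35, 0.2635 m / 0.8 = 0.3294, -0.26 rad / 4 = -0.065.

>>> {"op": "step_arm", "data": {"rows": [[0,0,0.025,0,0,0,0.02],[0,0,0.0625,0,0,0,0.02],[0,0,0.1125,0,0,0,0.02],[0,0,0.1625,0,0,0,0.02],[0,0.0375,0.2125,0,0,-0.025,0.02],[-0.0125,0.0875,0.2625,0,0,-0.05,0.02],[-0.0288,0.1375,0.3125,0,0,-0.065,0.02],[-0.0288,0.1875,0.35,0,0,-0.065,0.02],[-0.0288,0.2375,0.35,0,0,-0.065,0.02],[-0.0288,0.2875,0.35,0,0,-0.065,0.02],[-0.0288,0.3294,0.35,0,0,-0.065,0.02],[-0.0288,0.3294,0.35,0,0,-0.065,0.02]]}}

```text
t: 4.5
ee_pos: [0.5391, 0.0373, 0.3984]
orientation: [-0.001, 0.737, 0.676, 0.001]
contact_force: [0.7, 0.5, -0.6]
finger_gap: 0.405
grasp_force: 50.2
```

>>> {"op": "step_arm", "data": {"rows": [[0,0,0,0,0,0,0.02],[0,0,0,0,0,0,0.02],[0,0,0,0,0,0,0.02]]}}

```text
t: 4.8
ee_pos: [0.5401, 0.0283, 0.3978]
orientation: [-0.0, 0.742, 0.671, -0.0]
contact_force: [-0.2, -0.2, -1.8]
finger_gap: 0.402
grasp_force: 50.2
```

```bash
python3 - <<'E'
from h import *
s=observe();print(s['t'],s['ee_pos'],s['orientation'],s['contact_force'],s['finger_gap'],s['grasp_force'])
save('wrist','w3'); K,T=wcam(s); np.savez('w3.npz',K=K,T=T)
E
```

```text
4.8 [0.54014505 0.02827039 0.39781854] [-1.66502370e-04  7.41876448e-01  6.70536491e-01 -3.48880089e-04] [-0.17380063 -0.1844492  -1.8386138 ] 0.40217760243193035 50.190218316129176
```

View pics/w3.png

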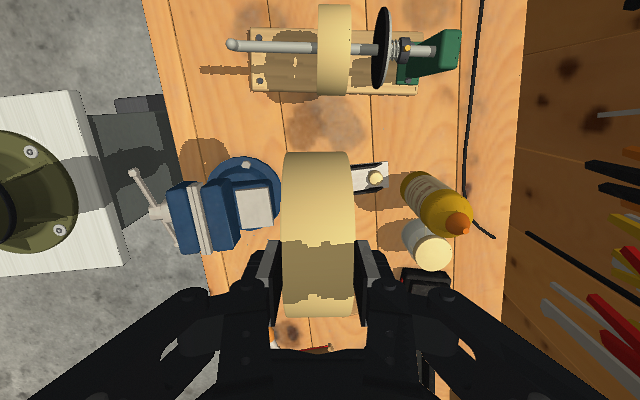

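The wrist view shows the whole rack: the ball tip at (232,44), the arm's line through (260,46), (310,47) and (365,48), the hung roll at columns 318–350, the pad face near column 378 and the green post top at 400–460. The held spare sits square between the pads.

```bash
python3 - <<'E'
from h import *
np.set_printoptions(precision=4,suppress=True)
z=np.load('w3.npz');cam=(z['K'],z['T']);im=cv2.imread('pics/w3.png');h=cv2.cvtColor(im,cv2.COLOR_BGR2HSV)
m=cv2.inRange(h,(0,0,90),(180,50,255))
P=[]
for c in list(range(245,316,4))+list(range(355,370,4)):
    r=np.where(m[30:62,c])[0]+30
    if len(r):P.append((c,r.mean()))
print(P)
P=[p for p in P if 42<p[1]<52]
W=np.array([wonz(cam,p,.140)[:2] for p in P]);f=np.polyfit(W[:,0],W[:,1],1);print('arm fit',f,np.arctan(f[0]),'y@.46',np.polyval(f,.46),'res',(W[:,1]-np.polyval(f,W[:,0])).std())
for p in((226,44),(232,44),(239,45)):print('tip',wonz(cam,p,.155),wonz(cam,p,.140))
mr=cv2.inRange(h,(18,60,150),(28,140,255))
for r in(8,30,60,85):
    c=np.where(mr[r,305:360])[0]+305;print(r,c.min(),c.max())
    print('  hung',wonz(cam,(c.min()-.5,r),.1595),wonz(cam,(c.max()+.5,r),.1595))
for r in(36,58):
  c=np.where(h[r,355:400,2]<45)[0]+355;print('dark',r,c.min(),c.max(),wonz(cam,(c.min(),r),.14))
for p in((400,35),(460,28),(460,70)):print('post',wonz(cam,p,.16))
# held roll
for r in(180,200,220):
    c=np.where(cv2.inRange(h,(15,60,80),(30,150,255))[r,275:365])[0]+275;print('held',r,c.min(),c.max(),wonz(cam,(c.min()-.5,r),z['T'][2,3]-.131-.0),wonz(cam,(c.max()+.5,r),z['T'][2,3]-.131))
E
```

```text
[(245, np.float64(45.5)), (249, np.float64(45.5)), (253, np.float64(45.5)), (257, np.float64(45.5)), (261, np.float64(46.0)), (265, np.float64(46.0)), (269, np.float64(46.0)), (273, np.float64(46.0)), (277, np.float64(46.0)), (281, np.float64(46.5)), (285, np.float64(46.5)), (289, np.float64(46.5)), (293, np.float64(47.0)), (297, np.float64(47.0)), (301, np.float64(47.0)), (305, np.float64(47.0)), (309, np.float64(47.0)), (313, np.float64(46.0)), (355, np.float64(48.5)), (359, np.float64(48.0)), (363, np.float64(48.0)), (367, np.float64(48.0))]
arm fit [-0.1216  0.2278] -0.12103090334884892 y@.46 0.1718725272878605 res 0.0003159784554574379
tip [0.4551 0.1713 0.155 ] [0.4514 0.174  0.14  ]
tip [0.4616 0.1707 0.155 ] [0.4581 0.1733 0.14  ]
tip [0.4689 0.1689 0.155 ] [0.4658 0.1715 0.14  ]
8 318 350
  hung [0.557  0.1945 0.1595] [0.5911 0.1911 0.1595]
30 305 356
  hung [0.5413 0.1755 0.1595] [0.596  0.17   0.1595]
60 317 352
  hung [0.551  0.1451 0.1595] [0.5898 0.1412 0.1595]
85 327 350
  hung [0.5594 0.1185 0.1595] [0.5859 0.1159 0.1595]
dark 36 374 388 [0.6176 0.1655 0.14  ]
dark 58 371 399 [0.6131 0.1431 0.14  ]
post [0.6415 0.1605 0.16  ]
post [0.7045 0.1608 0.16  ]
post [0.7059 0.1193 0.16  ]
held 180 280 351 [0.5285 0.0729 0.3979] [0.5593 0.0698 0.3979]
held 200 281 362 [0.5278 0.0639 0.3979] [0.5634 0.0603 0.3979]
held 220 275 364 [0.5238 0.0549 0.3979] [0.5638 0.0508 0.3979]
```

Converted, -0.205 m / 0.8 = -0.2563, 0.1485 m / 0.8 = 0.1856, -0.02 rad / 4 = -0.005.

>>> {"op": "step_arm", "data": {"rows": [[-0.0375,0.0375,0,0,0,-0.005,0.02],[-0.075,0.075,0,0,0,-0.005,0.02],[-0.1125,0.1188,0,0,0,-0.005,0.02],[-0.15,0.1625,0,0,0,-0.005,0.02],[-0.1625,0.1856,-0.025,0,0,-0.005,0.02],[-0.1625,0.1856,-0.075,0,0,-0.005,0.02],[-0.1625,0.1856,-0.125,0,0,-0.005,0.02],[-0.1625,0.1856,-0.175,0,0,-0.005,0.02],[-0.1625,0.1856,-0.225,0,0,-0.005,0.02],[-0.1625,0.1856,-0.2563,0,0,-0.005,0.02],[-0.1625,0.1856,-0.2563,0,0,-0.005,0.02],[-0.1625,0.1856,-0.2563,0,0,-0.005,0.02]]}}

```text
t: 6.05
ee_pos: [0.4105, 0.1784, 0.1941]
orientation: [-0.0, 0.748, 0.664, 0.0]
contact_force: [-0.2, 0.7, -1.0]
finger_gap: 0.398
grasp_force: 50.4
```

>>> {"op": "step_arm", "data": {"rows": [[0,0,0,0,0,0,0.02],[0,0,0,0,0,0,0.02],[0,0,0,0,0,0,0.02]]}}

```text
t: 6.35
ee_pos: [0.4107, 0.1788, 0.1945]
orientation: [0.001, 0.748, 0.664, 0.001]
contact_force: [-0.2, 0.1, -1.0]
finger_gap: 0.399
grasp_force: 50.4
```

```bash
python3 - <<'E'
from h import *
s=observe();print(s['t'],s['ee_pos'],s['orientation'],s['contact_force'],s['finger_gap'],s['grasp_force'])
a=save('scene','s4')[185:315,200:330];b=save('side','d4')[120:220,240:370]
cv2.imwrite('pics/c4.png',np.hstack([cv2.resize(a,(400,400),interpolation=cv2.INTER_CUBIC),cv2.resize(b,(400,400*100//130),interpolation=cv2.INTER_CUBIC) if 0 else cv2.copyMakeBorder(cv2.resize(b,(400,307),interpolation=cv2.INTER_CUBIC),0,93,0,0,0)]))
E
```

```text
6.35 [0.41073395 0.17883777 0.19447081] [6.84775558e-04 7.47630144e-01 6.64114437e-01 8.44863204e-04] [-0.23906455  0.06744588 -1.01599153] 0.39901088309120586 50.40439210810291
```

View pics/c4.png

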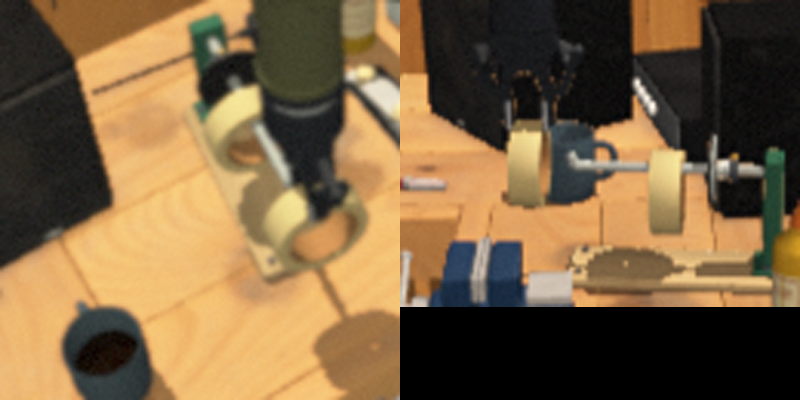

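The roll sits in front of the hook tip and in line with the arm: in the scene crop its hole is at (315,240) with the tip behind it at (288,175), and in the side crop the roll is at (525,165) with the tip at (572,158). I'll thread it on.

Converted, 0.06 m / 0.8 = 0.075, 0.045 m / 0.8 = 0.0563.

>>> {"op": "step_arm", "data": {"rows": [[0.0188,-0.0025,0,0,0,0,0.02],[0.0375,-0.005,0,0,0,0,0.02],[0.0563,-0.0069,0,0,0,0,0.02],[0.075,-0.0094,0,0,0,0,0.02],[0.075,-0.0094,0,0,0,0,0.02]]}}

```text
t: 6.95
ee_pos: [0.4716, 0.1705, 0.1934]
orientation: [-0.0, 0.748, 0.664, 0.001]
contact_force: [-0.9, 0.6, -0.5]
finger_gap: 0.402
grasp_force: 50.4
```

Converted, 0.038 m / 0.8 = 0.0475, 0.03 m / 0.8 = 0.0375.

>>> {"op": "step_arm", "data": {"rows": [[0.0188,-0.0025,0,0,0,0,0.02],[0.0375,-0.005,0,0,0,0,0.02],[0.0475,-0.0059,0,0,0,0,0.02],[0.0475,-0.0059,0,0,0,0,0.02],[0.0475,-0.0059,0,0,0,0,0.02]]}}

```text
t: 7.45
ee_pos: [0.5071, 0.1668, 0.1933]
orientation: [-0.0, 0.747, 0.664, -0.0]
contact_force: [-0.6, 0.5, -0.8]
finger_gap: 0.399
grasp_force: 50.4
```

```bash
python3 - <<'E'
from h import *
s=observe();print(s['t'],s['ee_pos'],s['contact_force'])
a=save('scene','s5')[185:315,200:330];b=save('side','d5')[130:200,280:380]
cv2.imwrite('pics/c5.png',cv2.resize(b,(800,560),interpolation=cv2.INTER_CUBIC))
E
```

```text
7.45 [0.50713623 0.16684543 0.19327619] [-0.57075318  0.48871949 -0.82627468]
```

View pics/c5.png

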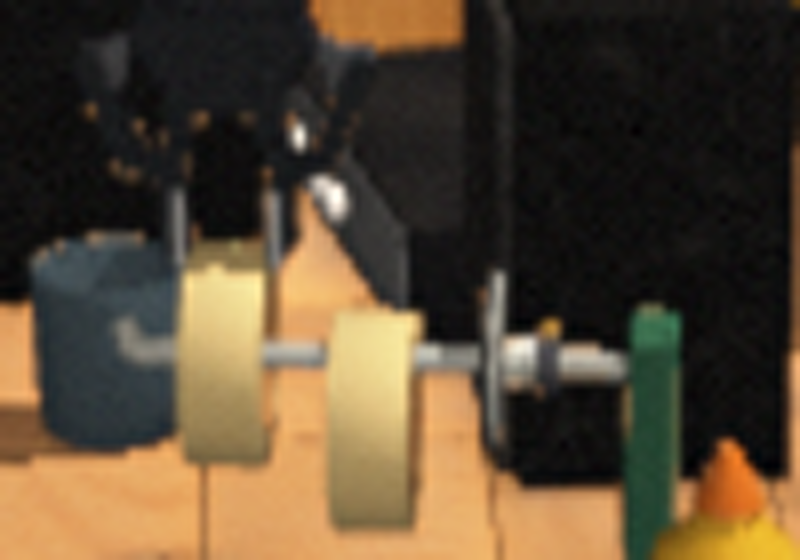

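The spare is threaded on the arm (columns 180–270) with about 22 mm of gap to the hung roll (330–420). The gripper is clear of the tip and of the hung roll. I'll lower it.

Converted, -0.028 m / 0.8 = -0.035, -0.026 m / 0.8 = -0.0325.

>>> {"op": "step_arm", "data": {"rows": [[0.0013,0,-0.01,0,0,0,0.02],[0.0013,0,-0.02,0,0,0,0.02],[0.0013,0,-0.0275,0,0,0,0.02],[0.0013,0,-0.0325,0,0,0,0.02],[0.0013,0,-0.035,0,0,0,0.02],[0.0013,0,-0.035,0,0,0,0.02]]}}

```text
t: 8.15
ee_pos: [0.5088, 0.1664, 0.165]
orientation: [-0.0, 0.748, 0.664, -0.0]
contact_force: [0.4, -0.8, -1.0]
finger_gap: 0.401
grasp_force: 50.4
```

Converted, -0.001 m / 0.8 = -0.0013.

>>> {"op": "step_arm", "data": {"rows": [[0,0,-0.0013,0,0,0,0.02],[0,0,-0.0013,0,0,0,0.02]]}}

```text
t: 8.35
ee_pos: [0.5091, 0.1665, 0.1645]
orientation: [0.0, 0.748, 0.664, 0.0]
contact_force: [1.3, 0.5, -1.1]
finger_gap: 0.406
grasp_force: 50.4
```

Converted, -0.001 m / 0.8 = -0.0013.

>>> {"op": "step_arm", "data": {"rows": [[0,0,-0.0013,0,0,0,0.02],[0,0,-0.0013,0,0,0,0.02]]}}

```text
t: 8.55
ee_pos: [0.509, 0.1664, 0.1634]
orientation: [0.0, 0.748, 0.664, -0.0]
contact_force: [0.2, -0.5, -1.0]
finger_gap: 0.4
grasp_force: 50.4
```

Converted, -0.001 m / 0.8 = -0.0013.

>>> {"op": "step_arm", "data": {"rows": [[0,0,-0.0013,0,0,0,0.02],[0,0,-0.0013,0,0,0,0.02]]}}

```text
t: 8.75
ee_pos: [0.5091, 0.1665, 0.1625]
orientation: [0.0, 0.748, 0.664, 0.0]
contact_force: [-1.0, 0.2, -0.3]
finger_gap: 0.398
grasp_force: 50.5
```

Converted, -0.0008 m / 0.8 = -0.001.

>>> {"op": "step_arm", "data": {"rows": [[0,0,-0.001,0,0,0,0.02],[0,0,-0.001,0,0,0,0.02]]}}

```text
t: 8.95
ee_pos: [0.5092, 0.1666, 0.1623]
orientation: [0.0, 0.748, 0.664, 0.0]
contact_force: [-1.9, -0.9, 4.1]
finger_gap: 0.402
grasp_force: 51.0
```

Contact. I'll open just enough to release and then rise.

>>> {"op": "step_arm", "data": {"rows": [[0,0,0,0,0,0,0.039],[0,0,0,0,0,0,0.042],[0,0,0,0,0,0,0.045],[0,0,0,0,0,0,0.045],[0,0,0,0,0,0,0.045]]}}

```text
t: 9.45
ee_pos: [0.5089, 0.1664, 0.1614]
orientation: [0.0, 0.748, 0.664, -0.0]
contact_force: [0.4, 0.0, -0.3]
finger_gap: 0.525
grasp_force: 0.0
```

Converted, 0.07 m / 0.8 = 0.0875, 0.05 m / 0.8 = 0.0625.

>>> {"op": "step_arm", "data": {"rows": [[0,0,0.005,0,0,0,0.045],[0,0,0.015,0,0,0,0.045],[0,0,0.0313,0,0,0,0.045],[0,0,0.0625,0,0,0,0.045],[0,0,0.0875,0,0,0,0.045],[0,0,0.0875,0,0,0,0.045]]}}

```text
t: 10.05
ee_pos: [0.5109, 0.1674, 0.2355]
orientation: [0.002, 0.748, 0.664, 0.003]
contact_force: [0.1, 0.4, -0.1]
finger_gap: 0.53
grasp_force: 0.0
```

```bash
python3 - <<'E'
from h import *
s=observe();print(s['t'],s['ee_pos'],s['contact_force'],s['finger_gap'])
b=save('side','d6')[130:200,280:380];a=save('scene','s6')[190:290,220:320]
cv2.imwrite('pics/c6.png',np.hstack([cv2.resize(b,(400,280),interpolation=cv2.INTER_CUBIC),cv2.resize(a,(400,400),interpolation=cv2.INTER_CUBIC)[:280]]))
E
```

```text
10.05 [0.51087177 0.16744657 0.23552876] [ 0.11540106  0.40304153 -0.10289338] 0.52998257556855
```

View pics/c6.png

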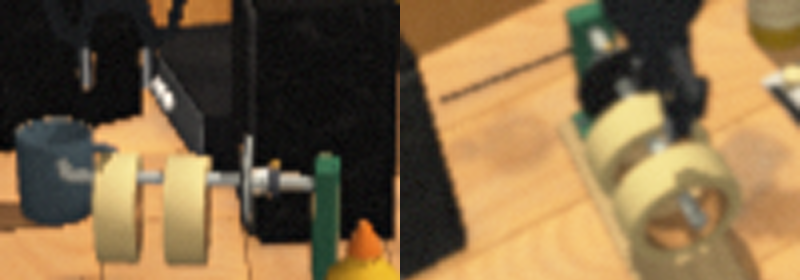

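The spare now hangs on the arm in front of the other roll (side columns 95–140, the other at 165–210) and is free of the gripper. Next I'll turn the tool a quarter turn and move it to the front.

Converted, -0.045 m / 0.8 = -0.0563, -0.04 m / 0.8 = -0.05, 1.571 rad / 4 = 0.3928.

>>> {"op": "step_arm", "data": {"rows": [[-0.0063,0.0013,0.0063,0,0,0.035,0.05],[-0.0125,0.0013,0.0063,0,0,0.07,0.05],[-0.0188,0.0025,0.0063,0,0,0.105,0.05],[-0.025,0.0038,0.0063,0,0,0.14,0.05],[-0.0313,0.0038,0.0063,0,0,0.175,0.05],[-0.0375,0.005,0.0063,0,0,0.21,0.05],[-0.0438,0.0063,0.0063,0,0,0.245,0.05],[-0.05,0.0063,0.0063,0,0,0.28,0.05],[-0.0563,0.0069,0.0063,0,0,0.315,0.05],[-0.0563,0.0069,0.0063,0,0,0.35,0.05],[-0.0563,0.0069,0.0063,0,0,0.385,0.05],[-0.0563,0.0069,0.0063,0,0,0.3928,0.05]]}}

```text
t: 11.35
ee_pos: [0.4633, 0.1716, 0.2355]
orientation: [-0.001, 0.057, 0.998, -0.0]
contact_force: [-0.0, -0.1, -0.1]
finger_gap: 0.584
grasp_force: 0.0
```

>>> {"op": "step_arm", "data": {"rows": [[0,0,0,0,0,0,0.05],[0,0,0,0,0,0,0.05],[0,0,0,0,0,0,0.05]]}}

```text
t: 11.65
ee_pos: [0.4638, 0.1719, 0.2362]
orientation: [-0.0, 0.059, 0.998, -0.0]
contact_force: [-0.1, -0.5, 0.4]
finger_gap: 0.582
grasp_force: 0.0
```

```bash
python3 - <<'E'
from h import *
s=observe();q=s['orientation'];print(s['t'],s['ee_pos'],q,s['joints'],s['contact_force'],s['finger_gap'])
print(R.from_quat([q[1],q[2],q[3],q[0]]).as_matrix())
p=s['ee_pos'];print('offset from arm line (perp)',(p[1]-(.2278-.1216*p[0]))*.993)
E
```

```text
11.65 [0.46375116 0.17185562 0.23619865] [-3.04059657e-04  5.91585032e-02  9.98248555e-01 -2.39452743e-05] [ 0.56899397  0.04200122 -0.98749473  1.80677095  0.03601237  1.31240146
  1.02508954] [-0.06731651 -0.46944438  0.38744505] 0.5817280004281468
[[-9.93000358e-01  1.18109766e-01 -6.09887360e-04]
 [ 1.18109795e-01  9.93000542e-01 -1.18312426e-05]
 [ 6.04221093e-04 -8.37820993e-05 -9.99999814e-01]]
offset from arm line (perp) 0.0004446253300396456
```

Converted, -0.098 m / 0.8 = -0.1225, -0.09 m / 0.8 = -0.1125.

>>> {"op": "step_arm", "data": {"rows": [[0,0,-0.0313,0,0,0,0.05],[0,0,-0.0625,0,0,0,0.05],[0,0,-0.0938,0,0,0,0.05],[0,0,-0.1125,0,0,0,0.05],[0,0,-0.1225,0,0,0,0.05],[0,0,-0.1225,0,0,0,0.05],[0,0,-0.1225,0,0,0,0.05]]}}

```text
t: 12.35
ee_pos: [0.4646, 0.1723, 0.1393]
orientation: [0.001, 0.059, 0.998, 0.0]
contact_force: [-0.1, -0.7, -0.7]
finger_gap: 0.582
grasp_force: 0.0
```

```bash
python3 - <<'E'
from h import *
s=observe();print(s['t'],s['ee_pos'],s['contact_force'])
b=save('side','d7')[130:200,280:380];a=save('scene','s7')[190:290,220:320]
cv2.imwrite('pics/c7.png',np.hstack([cv2.resize(b,(400,280),interpolation=cv2.INTER_CUBIC),cv2.resize(a,(400,400),interpolation=cv2.INTER_CUBIC)[:280]]))
E
```

```text
12.35 [0.46455479 0.17230302 0.13934436] [-0.13767884 -0.71801141 -0.69469946]
```

View pics/c7.png

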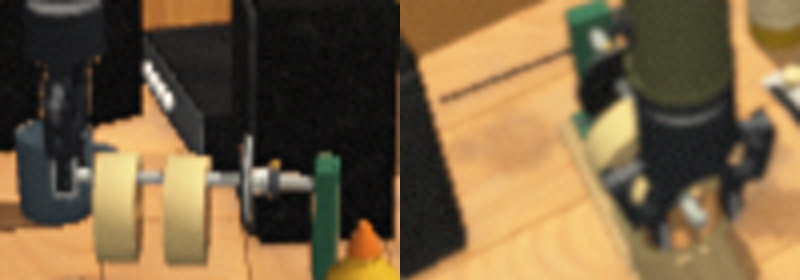

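The fingers stand astride the arm at its level, in front of the spare: side crop tips at (65,190), roll front at column 95. I'll push slowly along the arm.

Converted, 0.026 m / 0.8 = 0.0325, 0.024 m / 0.8 = 0.03.

>>> {"op": "step_arm", "data": {"rows": [[0.0031,-0.0004,0,0,0,0,0.05],[0.0063,-0.0008,0,0,0,0,0.05],[0.0094,-0.0011,0,0,0,0,0.05],[0.0125,-0.0015,0,0,0,0,0.05],[0.015,-0.0018,0,0,0,0,0.05],[0.0175,-0.0021,0,0,0,0,0.05],[0.02,-0.0024,0,0,0,0,0.05],[0.0225,-0.0026,0,0,0,0,0.05],[0.025,-0.003,0,0,0,0,0.05],[0.0275,-0.0033,0,0,0,0,0.05],[0.03,-0.0036,0,0,0,0,0.05],[0.0325,-0.0039,0,0,0,0,0.05]]}}

```text
t: 13.65
ee_pos: [0.4901, 0.1688, 0.1385]
orientation: [-0.0, 0.059, 0.998, 0.0]
contact_force: [-0.6, -0.0, -0.1]
finger_gap: 0.583
grasp_force: 0.3
```

Converted, 0.012 m / 0.8 = 0.015, 0.0105 m / 0.8 = 0.0131.

>>> {"op": "step_arm", "data": {"rows": [[0.0019,-0.0003,0,0,0,0,0.05],[0.0038,-0.0005,0,0,0,0,0.05],[0.0056,-0.0006,0,0,0,0,0.05],[0.0075,-0.0009,0,0,0,0,0.05],[0.0094,-0.0011,0,0,0,0,0.05],[0.0113,-0.0014,0,0,0,0,0.05],[0.0131,-0.0016,0,0,0,0,0.05],[0.015,-0.0018,0,0,0,0,0.05]]}}

```text
t: 14.45
ee_pos: [0.5021, 0.1674, 0.1385]
orientation: [0.0, 0.059, 0.998, -0.0]
contact_force: [-0.2, 0.3, -0.2]
finger_gap: 0.583
grasp_force: 0.3
```

Converted, 0.006 m / 0.8 = 0.0075, 0.0045 m / 0.8 = 0.0056.

>>> {"op": "step_arm", "data": {"rows": [[0.0019,-0.0003,0,0,0,0,0.05],[0.0038,-0.0005,0,0,0,0,0.05],[0.0056,-0.0006,0,0,0,0,0.05],[0.0075,-0.0009,0,0,0,0,0.05]]}}

```text
t: 14.85
ee_pos: [0.5076, 0.1668, 0.1385]
orientation: [-0.001, 0.059, 0.998, -0.0]
contact_force: [-1.9, -0.1, 1.5]
finger_gap: 0.585
grasp_force: 1.1
```

Converted, 0.006 m / 0.8 = 0.0075, 0.0045 m / 0.8 = 0.0056.

>>> {"op": "step_arm", "data": {"rows": [[0.0019,-0.0003,0,0,0,0,0.05],[0.0038,-0.0005,0,0,0,0,0.05],[0.0056,-0.0006,0,0,0,0,0.05],[0.0075,-0.0009,0,0,0,0,0.05]]}}

```text
t: 15.25
ee_pos: [0.5141, 0.166, 0.1385]
orientation: [-0.0, 0.059, 0.998, 0.0]
contact_force: [-1.9, -0.3, 0.0]
finger_gap: 0.585
grasp_force: 0.9
```

```bash
python3 - <<'E'
from h import *
s=observe();print(s['t'],s['ee_pos'],s['contact_force'],s['ft_torque'])
im=save('side','d8')
for n in('d6','d7','d8'):
    h=cv2.cvtColor(cv2.imread(f'pics/{n}.png'),cv2.COLOR_BGR2HSV)
    for r in(180,190):
        m=cv2.inRange(h,(20,60,110),(32,160,255))[r,295:370];c=np.where(np.diff(np.r_[0,m>0,0].astype(int)))[0]+295;print(n,r,c)
    print(n,'dark/pad row178',''.join('#' if v<70 else '.' for v in h[183,325:350,2]))
E
```

```text
15.25 [0.514061   0.16597868 0.13849689] [-1.90653458 -0.27768706  0.03389423] [-0.01771686  0.36340325 -0.0611629 ]
d6 180 [303 313 321 331]
d6 190 [304 305 306 313 322 323 324 326 327 331 364 365]
d6 dark/pad row178 ...............#..#######
d7 180 [303 313 321 331]
d7 190 [305 312 321 331 364 365]
d7 dark/pad row178 ...............#..#######
d8 180 [313 333]
d8 190 [314 324 325 327 328 332 364 365]
d8 dark/pad row178 ...............#..#######
```

>>> {"op": "step_arm", "data": {"rows": [[0.0013,-0.0001,0,0,0,0,0.05],[0.0025,-0.0003,0,0,0,0,0.05],[0.0038,-0.0005,0,0,0,0,0.05],[0.005,-0.0006,0,0,0,0,0.05]]}}

```text
t: 15.7
ee_pos: [0.5181, 0.1654, 0.1385]
orientation: [0.0, 0.059, 0.998, 0.0]
contact_force: [-1.6, -0.4, -0.5]
finger_gap: 0.584
grasp_force: 0.8
```

Converted, 0.003 m / 0.8 = 0.0038, 0.002 m / 0.8 = 0.0025.

>>> {"op": "step_arm", "data": {"rows": [[0.0013,-0.0001,0,0,0,0,0.05],[0.0025,-0.0003,0,0,0,0,0.05],[0.0038,-0.0005,0,0,0,0,0.05]]}}

```text
t: 16.0
ee_pos: [0.5211, 0.1651, 0.1385]
orientation: [0.0, 0.059, 0.998, 0.0]
contact_force: [-1.6, 0.5, -0.1]
finger_gap: 0.585
grasp_force: 0.8
```

Converted, 0.003 m / 0.8 = 0.0038, 0.002 m / 0.8 = 0.0025.

>>> {"op": "step_arm", "data": {"rows": [[0.0013,-0.0001,0,0,0,0,0.05],[0.0025,-0.0003,0,0,0,0,0.05],[0.0038,-0.0005,0,0,0,0,0.05]]}}

```text
t: 16.3
ee_pos: [0.5241, 0.1647, 0.1385]
orientation: [0.0, 0.059, 0.998, 0.0]
contact_force: [-2.0, -0.5, 0.2]
finger_gap: 0.581
grasp_force: 0.8
```

Converted, 0.002 m / 0.8 = 0.0025, 0.001 m / 0.8 = 0.0013.

>>> {"op": "step_arm", "data": {"rows": [[0.0013,-0.0001,0,0,0,0,0.05],[0.0025,-0.0003,0,0,0,0,0.05]]}}

```text
t: 16.5
ee_pos: [0.5261, 0.1645, 0.1385]
orientation: [0.0, 0.059, 0.998, 0.0]
contact_force: [-1.7, -0.3, 0.3]
finger_gap: 0.583
grasp_force: 0.8
```

Converted, 0.002 m / 0.8 = 0.0025, 0.001 m / 0.8 = 0.0013.

>>> {"op": "step_arm", "data": {"rows": [[0.0013,-0.0001,0,0,0,0,0.05],[0.0025,-0.0003,0,0,0,0,0.05]]}}

```text
t: 16.7
ee_pos: [0.528, 0.1643, 0.1385]
orientation: [-0.0, 0.059, 0.998, 0.0]
contact_force: [-2.0, 0.2, -0.3]
finger_gap: 0.585
grasp_force: 0.8
```

Converted, 0.003 m / 0.8 = 0.0038, 0.002 m / 0.8 = 0.0025.

>>> {"op": "step_arm", "data": {"rows": [[0.0013,-0.0001,0,0,0,0,0.05],[0.0025,-0.0003,0,0,0,0,0.05],[0.0038,-0.0005,0,0,0,0,0.05]]}}

```text
t: 17.0
ee_pos: [0.5311, 0.164, 0.1386]
orientation: [0.0, 0.059, 0.998, 0.0]
contact_force: [-2.4, -0.5, 0.2]
finger_gap: 0.584
grasp_force: 0.8
```

>>> {"op": "step_arm", "data": {"rows": [[0.0013,-0.0001,0,0,0,0,0.05],[0.0025,-0.0003,0,0,0,0,0.05]]}}

```text
t: 17.2
ee_pos: [0.5331, 0.1637, 0.1385]
orientation: [0.0, 0.059, 0.998, 0.0]
contact_force: [-1.6, -0.1, -0.3]
finger_gap: 0.585
grasp_force: 0.8
```

Converted, 0.003 m / 0.8 = 0.0038, 0.002 m / 0.8 = 0.0025.

>>> {"op": "step_arm", "data": {"rows": [[0.0013,-0.0001,0,0,0,0,0.05],[0.0025,-0.0003,0,0,0,0,0.05],[0.0038,-0.0005,0,0,0,0,0.05]]}}

```text
t: 17.5
ee_pos: [0.5361, 0.1633, 0.1386]
orientation: [0.0, 0.059, 0.998, 0.0]
contact_force: [-1.1, 0.2, 0.1]
finger_gap: 0.592
grasp_force: 0.8
```

Converted, 0.002 m / 0.8 = 0.0025, 0.001 m / 0.8 = 0.0013.

>>> {"op": "step_arm", "data": {"rows": [[0.0013,-0.0001,0,0,0,0,0.05],[0.0025,-0.0003,0,0,0,0,0.05]]}}

```text
t: 17.7
ee_pos: [0.538, 0.1632, 0.1385]
orientation: [-0.0, 0.059, 0.998, 0.0]
contact_force: [-3.8, 0.3, 0.3]
finger_gap: 0.59
grasp_force: 1.3
```

Converted, 0.001 m / 0.8 = 0.0013, -0.0001 m / 0.8 = -0.0001.

>>> {"op": "step_arm", "data": {"rows": [[0.0013,-0.0001,0,0,0,0,0.05],[0.0013,-0.0001,0,0,0,0,0.05]]}}

```text
t: 17.9
ee_pos: [0.5386, 0.1632, 0.1385]
orientation: [-0.0, 0.059, 0.998, 0.0]
contact_force: [-3.7, -0.0, 1.0]
finger_gap: 0.583
grasp_force: 1.7
```

Converted, 0.001 m / 0.8 = 0.0013, -0.0001 m / 0.8 = -0.0001.

>>> {"op": "step_arm", "data": {"rows": [[0.0013,-0.0001,0,0,0,0,0.05],[0.0013,-0.0001,0,0,0,0,0.05]]}}

```text
t: 18.1
ee_pos: [0.5393, 0.1632, 0.1384]
orientation: [-0.001, 0.059, 0.998, -0.0]
contact_force: [-5.4, 0.2, 2.1]
finger_gap: 0.583
grasp_force: 2.5
```

Converted, 0.001 m / 0.8 = 0.0013, -0.0001 m / 0.8 = -0.0001.

>>> {"op": "step_arm", "data": {"rows": [[0.0013,-0.0001,0,0,0,0,0.05],[0.0013,-0.0001,0,0,0,0,0.05]]}}

```text
t: 18.3
ee_pos: [0.5397, 0.1632, 0.1383]
orientation: [-0.001, 0.059, 0.998, -0.0]
contact_force: [-5.9, 0.4, 2.6]
finger_gap: 0.586
grasp_force: 3.1
```

Converted, 0.001 m / 0.8 = 0.0013, -0.0001 m / 0.8 = -0.0001.

>>> {"op": "step_arm", "data": {"rows": [[0.0013,-0.0001,0,0,0,0,0.05],[0.0013,-0.0001,0,0,0,0,0.05]]}}

```text
t: 18.5
ee_pos: [0.5402, 0.1632, 0.1383]
orientation: [-0.002, 0.059, 0.998, -0.0]
contact_force: [-7.5, -0.0, 3.2]
finger_gap: 0.584
grasp_force: 3.8
```

Converted, 0.0008 m / 0.8 = 0.001, -0.0001 m / 0.8 = -0.0001.

>>> {"op": "step_arm", "data": {"rows": [[0.001,-0.0001,0,0,0,0,0.05],[0.001,-0.0001,0,0,0,0,0.05],[0.001,-0.0001,0,0,0,0,0.05],[0.001,-0.0001,0,0,0,0,0.05],[0.001,-0.0001,0,0,0,0,0.05],[0.001,-0.0001,0,0,0,0,0.05]]}}

```text
t: 19.1
ee_pos: [0.5405, 0.1632, 0.1382]
orientation: [-0.002, 0.059, 0.998, -0.0]
contact_force: [-9.3, 0.2, 3.1]
finger_gap: 0.588
grasp_force: 4.5
```

Converted, 0.12 m / 0.8 = 0.15, -0.002 m / 0.8 = -0.0025.

>>> {"op": "step_arm", "data": {"rows": [[-0.0013,0.0001,0,0,0,0,0.05],[-0.0025,0.0003,0,0,0,0,0.05],[-0.005,0.0006,0,0,0,0,0.05],[-0.0075,0.0009,0,0,0,0,0.05],[-0.0125,0.0015,0,0,0,0,0.05],[-0.0225,0.0025,0,0,0,0,0.05],[-0.0325,0.0038,0,0,0,0,0.05],[-0.0425,0.005,0,0,0,0,0.05],[-0.0425,0.005,0.025,0,0,0,0.05],[-0.0425,0.005,0.0625,0,0,0,0.05],[-0.0425,0.005,0.1125,0,0,0,0.05],[-0.0425,0.005,0.15,0,0,0,0.05]]}}

```text
t: 20.3
ee_pos: [0.5085, 0.1672, 0.2607]
orientation: [0.001, 0.059, 0.998, -0.0]
contact_force: [-0.1, 0.4, 0.2]
finger_gap: 0.583
grasp_force: 0.0
```

Converted, 0.06 m / 0.8 = 0.075, -0.04 m / 0.8 = -0.05.

>>> {"op": "step_arm", "data": {"rows": [[-0.025,0,0.0375,0,0,0,0.05],[-0.05,0,0.075,0,0,0,0.05],[-0.05,0,0.075,0,0,0,0.05],[-0.05,0,0.075,0,0,0,0.05]]}}

```text
t: 20.7
ee_pos: [0.4687, 0.1667, 0.319]
orientation: [0.001, 0.059, 0.998, -0.001]
contact_force: [-0.1, 0.4, 0.2]
finger_gap: 0.584
grasp_force: 0.0
```

```bash
python3 - <<'E'
from h import *
s=observe();print(s['t'],s['ee_pos'],s['contact_force'])
def run(im):
    h=cv2.cvtColor(im,cv2.COLOR_BGR2HSV)
    m=cv2.inRange(h,(20,60,110),(32,160,255));
    return [(r,np.where(np.diff(np.r_[0,m[r,295:360]>0,0].astype(int)))[0]+295) for r in(172,180,185,190)]
for r,c in run(save('side','d9')):
    print(r,c,[onz('side',(x-.5,r),.14)[0].round(4) for x in c])
E
```

```text
20.7 [0.46868471 0.16670167 0.31895902] [-0.1308753   0.37673985  0.23679568]
172 [321 340] [np.float64(0.5485), np.float64(0.618)]
180 [320 340] [np.float64(0.5436), np.float64(0.614)]
185 [320 331 332 340] [np.float64(0.5428), np.float64(0.5807), np.float64(0.5842), np.float64(0.6117)]
190 [320 322 323 332 333 336 337 338] [np.float64(0.5421), np.float64(0.5489), np.float64(0.5522), np.float64(0.5825), np.float64(0.5859), np.float64(0.596), np.float64(0.5993), np.float64(0.6027)]
```

The two rolls read as one continuous 71 mm band against the pad, which is two widths of 36 mm with no gap. The arm is clear, so I'm handing in.

```bash
python3 -c "from station import close_job;print(close_job())"
```

```text
the job is handed in; nothing more can be done
None
```

The spare hangs in front of the other roll and both were pressed against the pad at about 8–9 N and left touching; I handed in at 20.7 s with no verdict returned, and I viewed 11 pictures, one over the limit of 10.

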